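# Fit fuse and switch knob on a control plate and hold the switch pressed in

## Robot

A 6-joint arm with a two-finger parallel gripper is mounted at the origin on a cart in front of the work surface, level with it; the furniture and walls round the work are solid. World frame = base frame: x ahead of the robot, y to its left, z up, the work surface at z = 0. Lengths are in mm, angles in rad, forces in N, time in s.
With the tool pointing down it reaches from about 325 to 850 mm from the base axis. Payload 15.5 kg.
Tool frame: the origin (TCP) lies between the finger pads; the fingertips stand 11 mm ahead of it and the grasp point (between the pads) lies 8 mm behind it; z points along the fingers, y is the line along which they close (so a half turn about z gives the same grasp; the last joint's range is limited). The gripper opens to 91 mm and grips with 3 to 60 N. Pads are 32 mm wide; open, the fingers measure 118 mm over their backs; the gripper's body (76 mm by 178 mm) begins 60 mm behind the grasp point.
Start: joints at [-1.262, 0.494, 1.345, -0, 1.302, -0.096], TCP at [246.148, -574.489, 224.915] pointing down, gripper open.
Joint ranges: [-2.91, 2.91], [-0.82, 2.16], [0.22, 2.67], [-1.22, 4.37], [0.12, 2.79], [-3.08, 3.08]. Speed limits (rad/s): [1.89, 1.89, 2.57, 3.01, 3.01, 3.01].

## Interface

Orientations are given as a rotation vector (axis times angle).
In Python, from bench import * gives the robot as it stands. The module is installed in compiled form; this text tells all that it offers.
- The arm moves only by the shell command python3 -m crank 'ROWS'. ROWS is a JSON object of lists of equal length, an entry for each row: "delta_pos": the shift along the tool's x, y, z in units of 20 mm (1.0 is 20 mm), a list of three; "twist": the turn, a rotation vector about the tool's x, y, z in units of 180 degrees (1.0 is 180 degrees), a list of three; "fingers": the opening, from -1 (shut) to 1 (fully open). A call has 1 to 5 rows; each row shifts and turns the commanded pose from where the row before left it, along the tool's axes as they then stand; what a row does not reach is not made up. A row lasts 1/10 s, in which the tool goes at most 50 mm and 8.59 degrees, less where a joint would pass 70% of its speed; a pose out of reach is approached as far as the arm can. A call with a number of a shift or a turn outside -1 to 1 is refused whole. A call with a gripper value outside its range is refused whole. The fingers move at their own pace and stop on an object; the grip force is fixed at half the most. Time passes only in rows, so rows that do not move let the fingers close. It gives the time, the measured TCP pose, the force, the opening and the grip force at its end, in the units of the state.
- state(): the state, without advancing time (a new reading comes with each control period).
- camera(name): name is "scene" or "top"; returns a dict with "color" (420x560x3 uint8, red, green, blue), "depth" (420x560 float32, mm along the optical axis (not along the pixel's ray), 0 where there is no reading), "fx", "fy", "cx", "cy" (pixels), "rvec" (rotation vector, rad) and "tvec" (3), from world to camera coordinates, as OpenCV has them. Camera axes: x right, y down, z forward; pixel columns grow to the right and rows downward; lengths in mm; the calibration is good to about 2 mm. A picture is of the moment at which its call begins.
- close_job(): hands the job in; it is judged then, once.
The state is a dict: "time_s": time; "q": joint angles; "joint_velocities": joint speeds; "joint_torque": joint torques, N m; "position": TCP position; "ee_rot": TCP orientation; "force": force on the tool from outside, world axes, zero at the start; "wrist_torque": the same for the moment, N m; "opening": finger opening in mm; "gripper_force": force on a finger pad.
Only numpy, scipy, OpenCV 4.12 (cv2) and the standard library are available. Lean on these libraries where they do the work, as an engineer would, in place of code of your own. Each camera call takes 0.05 s, during which the arm holds its last target. There are 200 camera calls.

## Task

I want to meter the circuit on the control plate that lies on the bench. First press the loose cartridge fuse down into its two-fork holder until it sits on the bottom of both forks and the sprung jaw has closed over it; then put the loose black knob on the push switch's D-shaped shaft, flat to flat, fully home, and press the knob down to the switch's stop. Finish still holding it pressed down with the gripper, so that the contacts stay closed while I measure, and leave the tools lying around where they are.

Things in the scene. Friction and masses are not known exactly. Their poses are not given: they have to be found in the camera images.
- fuse: Loose cartridge fuse: round stick, 21 mm in diameter, 127 mm long, pale grey tube with an 18 mm brass cap at each end, 0.11 kg, lying on the bench left or right of the control plate. Origin on its axis, half-way along (10.5 mm above the bench as it lies); y runs along the stick. The ends are alike: either way round is right.
- control_plate: Grey steel plate lying fixed on the bench, 220 mm along x, 320 along y, top 15 mm above the bench. Origin: centre of the underside; x away from the robot (yaw up to 0.3), z up. Far half (x +17 to +99 mm): contactor, breakers, terminals, up to 92 mm above the bench. Near half: fuse holder (left, x -45, y +78), push switch (right, x -45, y -78), duct 41 mm above the bench (y -152 to -130).
- holder: Fuse holder on the plate: black base with two upright copper fork clips, each 13 mm wide (along y), centred at y -50 and +50 mm. Origin: centre of its underside, axes as the plate's. Each fork is 22.6 mm wide inside; far prong (+x) tops out 26 mm above the fuse axis and flares outward; near prong (-x) ends 3 mm below the axis, the jaw closes above it. Between the clips fingers have room.
- fuse_seat (a point): Where the fuse's centre is when seated: 44 mm above the holder's origin (59 mm above the bench), midway between the clips; y along the seated fuse, x across it, z up. Hold the fuse by its middle: there is free room down to 24 mm below this point. Lowered level and straight down over the forks it meets the jaw noses about 18 mm above the seat; then push.
- jaw (a joint): Angle (rad) of the holder's sprung steel jaw, hinged along y on the near (-x) side with a 7 mm round nose over each clip (11 mm to -x of the fuse axis, 9 mm above it): 0 shut, growing outward (toward the robot), at most 0.6. The passing fuse pushes it open 0.05 to 0.1 (about 10 to 15 N down) and its spring shuts it again over the fuse.
- knob: Loose black knob, open underside on the bench, left or right of the plate: fluted round part 52 mm wide, 28 mm high; on it a grip bar 14 mm thick (along y), 44 mm long (along x), from 28 to 52 mm above the underside; 0.08 kg. Origin: centre of underside, z up. A white line marks the +x end. D-shaped bore from below: 18 mm diameter, 24 mm deep, flat on the +x side 4 mm from the axis.
- bore_end (a point): Centre of the blind end of the knob's bore: on the knob's axis, 24 mm above its underside; axes as the knob's.
- line_end (a point): Outer end of the white line on top of the knob's grip bar: 22 mm to the +x side of the knob's axis, 52 mm above its underside. The bore's flat is on this side.
- shaft_tip (a point): Top centre of the switch's upright steel shaft, 89 mm above the bench when out; z up, x out of its flat. Shaft 16 mm in diameter, flat 3 mm from the axis, top 2 mm chamfered; 28 mm stand above the bush. The flat is turned up to 0.5 rad from the plate's x, the shaft turns stiffly (0.04 N m). The knob goes on only with its x along this x (within 0.15 rad); home, its bore end rests here.
- shaft (a joint): How far (m) the switch's shaft is pushed straight down: 0 out, 0.006 at its stop. A spring resists with 4 N at first and 10 N at the stop, and returns it when let go.
- driver_orange: Bystander: orange screwdriver lying left of the plate, 222 mm long, 28 mm high.
- pliers: Bystander: red-handled pliers lying flat right of the plate, 161 mm long, 14 mm high.
Mind the look-alikes: they are no part of the job. Of the things that look like the knob, take the one that is nearest to the robot's base at the start.

How it is judged:
By the outcome, as a careful person would: the job done as asked, in the order asked, and still so for the second after the job is handed in, while the arm keeps its last pose, push and grip.
It also fails if it takes over 67 s, if anything falls off the work surface, if the arm or the gripper's body presses on something with over 40 N, if the wrist force passes 120 N, or if a joint passes its speed limit or range.

## Working session

There is one attempt and no reset: what is moved stays moved. The work goes in short steps, Python scripts to look and compute and a shell command to move; the robot and the scene stay as the last step left them, time stands still between calls to the robot, and variables do not carry over. Pictures are saved under pics/ and viewed, at most 10 in all, crops included, and the job is handed in when it is done.

```bash
mkdir -p pics; cat > h.py <<'E'
from bench import *
import numpy as np, cv2
from scipy.spatial.transform import Rotation as R
def cam(n):
    c=camera(n); c['R']=R.from_rotvec(c['rvec']).as_matrix(); c['t']=np.array(c['tvec'],float); return c
def cloud(c):
    d=c['depth']; v,u=np.indices(d.shape)
    p=np.stack([(u-c['cx'])/c['fx']*d,(v-c['cy'])/c['fy']*d,d],-1)
    return (p-c['t'])@c['R']
def ray(c,u,v,z):
    o=-c['R'].T@c['t']; d=c['R'].T@np.array([(u-c['cx'])/c['fx'],(v-c['cy'])/c['fy'],1])
    return o+d*(z-o[2])/d[2]
def proj(c,p):
    q=c['R']@np.array(p,float)+c['t']; return q[0]/q[2]*c['fx']+c['cx'],q[1]/q[2]*c['fy']+c['cy']
def save(c,f,box=None,k=1):
    im=c['color'][:,:,::-1]
    if box: im=im[box[1]:box[3],box[0]:box[2]]
    cv2.imwrite('pics/'+f,cv2.resize(im,None,fx=k,fy=k,interpolation=cv2.INTER_CUBIC))
E
python3 - <<'E'
from h import *
for n in('scene','top'):
    c=cam(n); save(c,n+'0.png',k=1.4); print(n,c['fx'],-c['R'].T@c['t'],c['R'].round(2).tolist(),(c['depth']>0).mean())
s=state();print(s)
E
```

```text
scene 409.5581955172701 [-7.84038813e-01  6.48956202e+02  8.97178171e+02] [[-0.81, -0.58, -0.0], [-0.39, 0.56, -0.73], [0.43, -0.59, -0.68]] 0.9183588435374149
top 446.36507815300047 [ 428.16498363  -54.75185322 1148.8003723 ] [[-0.01, -1.0, -0.03], [-1.0, 0.01, -0.04], [0.04, 0.03, -1.0]] 0.9960841836734694
{'time_s': 0.1, 'q': array([-1.26151812e+00,  4.94112978e-01,  1.34605450e+00,  1.61596449e-05,
        1.30248909e+00, -9.55039002e-02]), 'joint_velocities': array([-0.0003119 , -0.00157875, -0.00214161, -0.0009896 , -0.00046309,
        0.00131772]), 'joint_torque': array([-7.72086296e-04, -8.80243278e+01, -3.82547951e+01,  7.07555981e-02,
        4.81446495e-02, -1.99032888e-05]), 'position': array([ 246.04475141, -574.18535876,  224.40786814]), 'ee_rot': array([-3.07643229e+00, -6.31278723e-01,  1.53904530e-04]), 'force': array([-0.95696887, -0.38447399,  1.12727261]), 'wrist_torque': array([-0.00931144, -0.02025744, -0.00401224]), 'gripper_force': 0.0, 'opening': 91.03720640209136}
```

View pics/scene0.png

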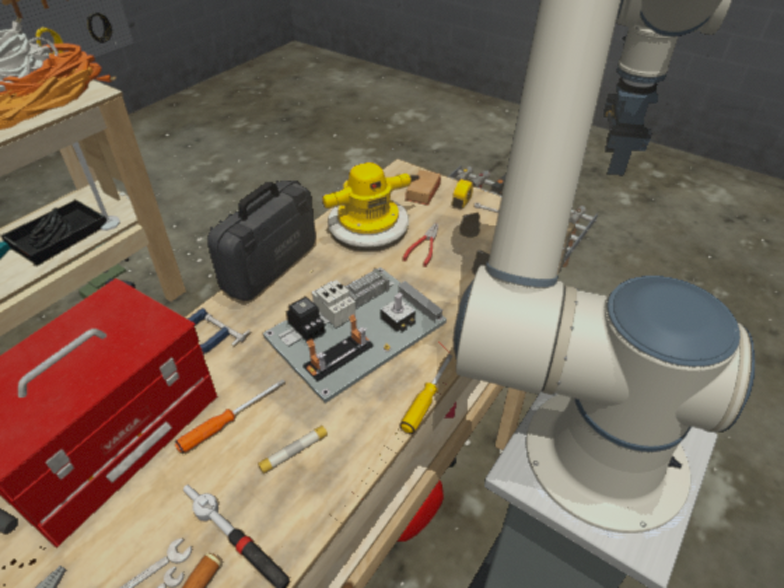

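View pics/top0.png

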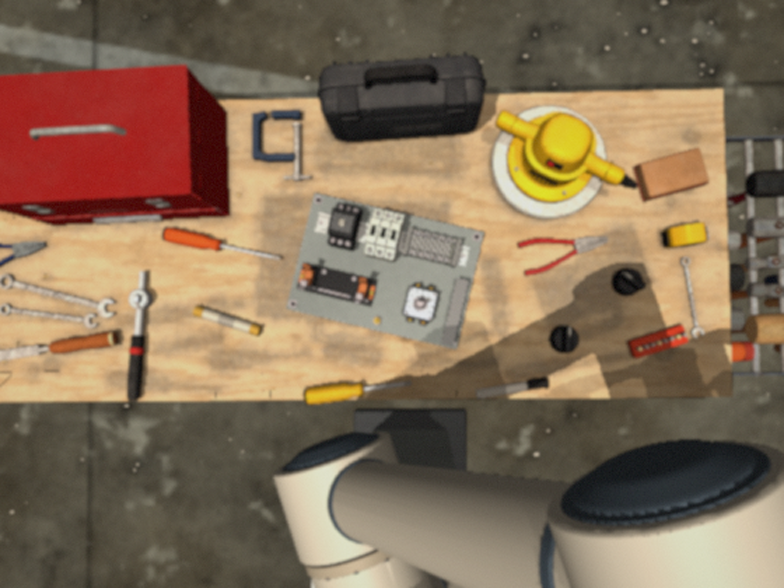

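The scene view shows the plate (355,335), the fuse at (293,448) and the switch shaft at (398,300). In the top view the fuse is at (228,320), the holder at (338,285) and the shaft at (420,303). 

Candidates that could be taken for the knob (top picture): black knob A at (564,338) and black knob B at (628,281). For the fuse there is only (228,320); the yellow and orange screwdrivers don't match. I choose knob A because it looks nearer the base. I'll check this in a crop and with numbers.

```bash
python3 - <<'E'
from h import *
c=cam('top'); P=cloud(c)
im=c['color'][:,:,::-1]
a=cv2.resize(im[215:265,375:475],None,fx=6,fy=6,interpolation=cv2.INTER_CUBIC)   # knobs? rows
k=cv2.resize(im[185:260,375:475],None,fx=4,fy=4,interpolation=cv2.INTER_CUBIC)
h=cv2.resize(im[180:240,205:345],None,fx=5.7,fy=5.7,interpolation=cv2.INTER_CUBIC)
h=h[:,:798]
o=np.zeros((300+h.shape[0],798,3),np.uint8); o[:300,:400]=k; o[300:]=h
f=cv2.resize(im[210:250,130:200],None,fx=5.6,fy=5.6,interpolation=cv2.INTER_CUBIC); o[:224,402:794]=f
cv2.imwrite('pics/crop1.png',o[:600])
hsv=cv2.cvtColor(im,cv2.COLOR_BGR2HSV)
def comps(m,box,z):
    mm=np.zeros(m.shape,np.uint8); x0,y0,x1,y1=box; mm[y0:y1,x0:x1]=m[y0:y1,x0:x1]
    n,l,s,ce=cv2.connectedComponentsWithStats(mm)
    for i in range(1,n):
        if s[i,4]>60:
            v,u=np.nonzero(l==i); r=cv2.minAreaRect(np.stack([u,v],1).astype(np.int32))
            print(ce[i].round(1),s[i,4],'world',ray(c,*r[0],z).round(1),r,'zmax',np.percentile(P[v,u,2],[5,50,95]).round(1))
# height based
H=P[...,2]
comps((H>12)&(H<70),(375,185,475,260),28)
print('fuse');comps((H>9)&(H<40),(130,205,200,250),10.5)
print('plate');comps((H>8)&(H<100),(203,130,352,252),15)
print('shaft');comps((H>68)&(H<100),(275,180,340,240),89)
print('knobs top');comps((H>40)&(H<60),(375,185,475,260),52)
E
```

```text
[389.3 191. ] 89 world [ 532.3 -272.6   28. ] ((390.4249572753906, 190.72178649902344), (5.174200057983398, 31.291589736938477), 70.82098388671875) zmax [12.3 14.3 17.6]
[449.5 201.2] 327 world [ 504.6 -419.2   28. ] ((450.0, 201.0), (18.0, 22.0), 90.0) zmax [18.7 29.4 53.9]
[403.8 242.4] 305 world [ 402.7 -303.5   28. ] ((404.0000305175781, 242.5), (19.091880798339844, 19.091880798339844), 45.0) zmax [20.4 29.9 53.6]
[462.7 246.1] 350 world [ 392.1 -449.2   28. ] ((463.4000244140625, 246.20001220703125), (13.914020538330078, 26.56313133239746), 71.56504821777344) zmax [16.6 22.1 37.5]
fuse
[162.1 229.1] 384 world [443.3 310.4  10.5] ((161.85301208496094, 228.9522247314453), (49.66775131225586, 7.941133499145508), 18.004161834716797) zmax [12.  17.8 22.6]
plate
[275.2 193.5] 10684 world [531.   17.1  15. ] ((275.1346435546875, 193.27232360839844), (125.16569519042969, 86.34799194335938), 13.495734214782715) zmax [11.7 16.9 81. ]
shaft
knobs top
[452.4 200.4] 124 world [ 504.2 -417.2   52. ] ((452.37164306640625, 200.47976684570312), (18.832117080688477, 6.858611106872559), 35.53767776489258) zmax [44.  51.4 55.1]
[406.1 242.7] 122 world [ 403.2 -303.    52. ] ((406.0, 242.5), (17.0, 6.0), 90.0) zmax [42.8 51.1 54.8]
```

View pics/crop1.png

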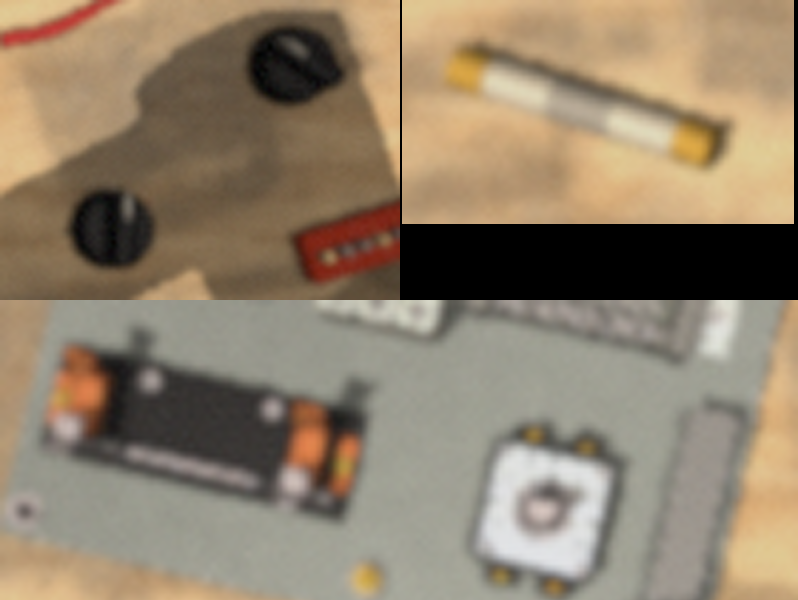

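Knob A at crop (112,230) is (403,-303) in the world frame, 504 mm from the base. Knob B is 655 mm away, so A it is; its white line points up, along about world +x. The fuse crop shows the brass caps clearly. The holder clips are at crop (80,395) and (315,450), and the shaft top is at (543,508). Next I'll measure the yaws and look at the D-flat in the scene camera.

```bash
python3 - <<'E'
from h import *
c=cam('top'); P=cloud(c); H=P[...,2]; im=c['color'][:,:,::-1]; hsv=cv2.cvtColor(im,cv2.COLOR_BGR2HSV)
m=np.zeros(H.shape,np.uint8); m[205:250,130:200]=(H>8)[205:250,130:200]&(H<40)[205:250,130:200]
r=cv2.minAreaRect(cv2.findNonZero(m)); b=cv2.boxPoints(r)
def axes(b,z):
    w=np.array([ray(c,*p,z) for p in b]); e=[w[1]-w[0],w[2]-w[1]]; e.sort(key=lambda q:-np.hypot(*q[:2])); e=e[0]; e=e if e[1]>0 else -e
    print('centre',w.mean(0).round(1),'len',np.linalg.norm(e).round(1),'y-azimuth',np.arctan2(e[1],e[0]).round(4))
axes(b,10.5)
m=np.zeros(H.shape,np.uint8); m[130:252,203:352]=(H>8)[130:252,203:352]&(H<100)[130:252,203:352]
# colour based grey
g=((hsv[...,1]<60)&(hsv[...,2]>70)&(hsv[...,2]<190)).astype(np.uint8)*0+m
cn=max(cv2.findContours(g,0,1)[0],key=cv2.contourArea); axes(cv2.boxPoints(cv2.minAreaRect(cn)),15)
# brass caps
bm=((hsv[...,0]>14)&(hsv[...,0]<30)&(hsv[...,1]>160)).astype(np.uint8)
n,l,s,ce=cv2.connectedComponentsWithStats(bm[205:250,130:200])
for i in range(1,n):
    if s[i,4]>8: print('cap',s[i,4],ray(c,ce[i][0]+130,ce[i][1]+205,12).round(1))
print('shaft tip',ray(c,300.3,216.5,89).round(1))
om=((hsv[...,0]<14)&(hsv[...,1]>130)&(hsv[...,2]>90)).astype(np.uint8)
n,l,s,ce=cv2.connectedComponentsWithStats(om[185:225,205:280])
for i in range(1,n):
    if s[i,4]>5: print('copper',s[i],ce[i]+[205,185],ray(c,ce[i][0]+205,ce[i][1]+185,75).round(1))
d=cam('scene'); u,v=map(int,proj(d,ray(c,300.3,216.5,89))); print(u,v)
save(d,'shaft.png',(u-40,v-30,u+40,v+30),9)
E
```

```text
centre [443.3 310.1  10.5] len 130.3 y-azimuth 1.2493
centre [531.6  18.   15. ] len 321.2 y-azimuth 1.3175
cap 21 [461.9 364.7  12. ]
cap 33 [427.1 257.2  12. ]
shaft tip [468.2 -46.9  89. ]
copper [10  4  9 13 71] [219.56338028 194.3943662 ] [524.7 148.4  75. ]
copper [50 13 13 13 89] [259.78651685 203.85393258] [500.5  50.7  75. ]
copper [58 26  3  3  9] [264. 212.] [480.6  40.7  75. ]
285 210
```

View pics/shaft.png

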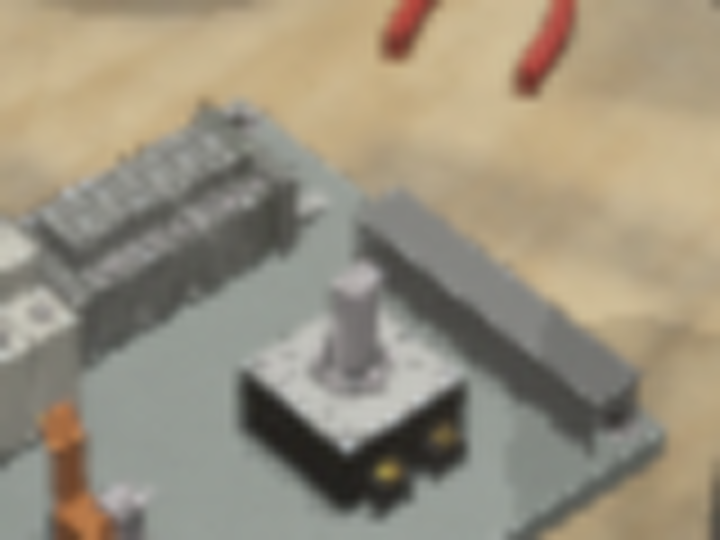

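The scene crop shows the shaft at (355,310), and its flat can't be resolved there, so I'll measure it from the top view later. Fuse: centre (443.5,310.5), axis azimuth 1.253. Now I'll move above it.

```bash

python3 -m crank '{"delta_pos":[[0,0,0],[0,0,0],[0,0,0],[0,0,0],[0,0,0]],"twist":[[0,0,-0.045],[0,0,-0.045],[0,0,-0.045],[0,0,-0.045],[0,0,-0.045]],"fingers":[1,1,1,1,1]}'
python3 -m crank '{"delta_pos":[[0,0,0],[1,-0.1,0],[1,-0.1,0],[1,-0.1,0],[1,-0.1,0]],"twist":[[0,0,-0.045],[0,0,0],[0,0,0],[0,0,0],[0,0,0]],"fingers":[0.4,0.4,0.4,0.4,0.4]}'
python3 -m crank '{"delta_pos":[[1,-0.1,0],[1,-0.1,0],[1,-0.1,0],[1,-0.1,0],[1,-0.1,0]],"twist":[[0,0,0],[0,0,0],[0,0,0],[0,0,0],[0,0,0]],"fingers":[0.4,0.4,0.4,0.4,0.4]}'
python3 -m crank '{"delta_pos":[[1,-0.1,0],[1,-0.1,0],[1,-0.1,0],[1,-0.1,0],[1,-0.1,0]],"twist":[[0,0,0],[0,0,0],[0,0,0],[0,0,0],[0,0,0]],"fingers":[0.4,0.4,0.4,0.4,0.4]}'
```

```text
time_s: 0.75
position: [246.1, -574.4, 224.8]
ee_rot: [-2.664, -1.665, -0.0]
force: [-0.4, 0.5, 0.3]
opening: 91.2
gripper_force: 0.0
time_s: 1.25
position: [263.6, -495.2, 224.8]
ee_rot: [-2.545, -1.842, -0.0]
force: [-0.5, 0.8, -0.6]
opening: 63.7
gripper_force: 0.0
time_s: 1.75
position: [285.4, -397.0, 224.9]
ee_rot: [2.545, 1.842, 0.0]
force: [-0.2, 0.3, 0.1]
opening: 63.8
gripper_force: 0.0
time_s: 2.25
position: [307.2, -298.4, 225.0]
ee_rot: [2.545, 1.842, 0.0]
force: [0.4, 0.6, 0.1]
opening: 64.0
gripper_force: 0.0
```

```bash

python3 -m crank '{"delta_pos":[[1,-0.1,0],[1,-0.1,0],[1,-0.1,0],[1,-0.1,0],[1,-0.1,0]],"twist":[[0,0,0],[0,0,0],[0,0,0],[0,0,0],[0,0,0]],"fingers":[0.4,0.4,0.4,0.4,0.4]}' >/dev/null
python3 -m crank '{"delta_pos":[[1,-0.1,0],[1,-0.1,0],[1,-0.1,0],[1,-0.1,0],[1,-0.1,0]],"twist":[[0,0,0],[0,0,0],[0,0,0],[0,0,0],[0,0,0]],"fingers":[0.4,0.4,0.4,0.4,0.4]}' | grep -E 'pos|force'
python3 -m crank '{"delta_pos":[[1,-0.1,0],[1,-0.1,0],[1,-0.1,0],[1,-0.1,0],[1,-0.1,0]],"twist":[[0,0,0],[0,0,0],[0,0,0],[0,0,0],[0,0,0]],"fingers":[0.4,0.4,0.4,0.4,0.4]}' >/dev/null
python3 -m crank '{"delta_pos":[[1,-0.1,0],[1,-0.1,0],[1,-0.1,0],[1,-0.1,0],[1,-0.1,0]],"twist":[[0,0,0],[0,0,0],[0,0,0],[0,0,0],[0,0,0]],"fingers":[0.4,0.4,0.4,0.4,0.4]}' >/dev/null
python3 -m crank '{"delta_pos":[[1,-0.1,0],[1,-0.1,0],[1,-0.1,0],[1,-0.1,0],[1,-0.1,0]],"twist":[[0,0,0],[0,0,0],[0,0,0],[0,0,0],[0,0,0]],"fingers":[0.4,0.4,0.4,0.4,0.4]}' >/dev/null
python3 -m crank '{"delta_pos":[[1,-0.1,0.7],[1,-0.1,0.7],[1,-0.1,0.7],[1,-0.1,0.7],[1,-0.1,0.7]],"twist":[[0,0,0],[0,0,0],[0,0,0],[0,0,0],[0,0,0]],"fingers":[0.4,0.4,0.4,0.4,0.4]}'
python3 -m crank '{"delta_pos":[[1,-0.1,0.5],[0,0,0]],"twist":[[0,0,0],[0,0,0]],"fingers":[0.4,0.4]}'
```

```text
position: [350.4, -102.3, 225.0]
force: [0.5, 1.0, -0.5]
gripper_force: 0.0
time_s: 5.25
position: [437.1, 290.1, 154.4]
ee_rot: [2.545, 1.842, 0.0]
force: [0.7, 0.3, 0.6]
opening: 64.3
gripper_force: 0.0
time_s: 5.45
position: [441.3, 310.4, 143.7]
ee_rot: [-2.543, -1.844, 0.002]
force: [0.0, 0.2, 0.3]
opening: 63.7
gripper_force: 0.0
```

```bash

python3 -m crank '{"delta_pos":[[0,0.1,1],[0,0,1],[0,0,1],[0,0,1],[0,0,1]],"twist":[[0,0,0],[0,0,0],[0,0,0],[0,0,0],[0,0,0]],"fingers":[0,0,0,0,0]}'|grep -E 'pos|force'
python3 -m crank '{"delta_pos":[[0,0,1],[0,0,0.4],[0,0,0.1],[0,0,0],[0,0,0]],"twist":[[0,0,0],[0,0,0],[0,0,0],[0,0,0],[0,0,0]],"fingers":[0,0,0,0,-1]}'
python3 -m crank '{"delta_pos":[[0,0,0],[0,0,0],[0,0,0],[0,0,0],[0,0,0]],"twist":[[0,0,0],[0,0,0],[0,0,0],[0,0,0],[0,0,0]],"fingers":[-1,-1,-1,-1,-1]}'
```

```text
position: [443.4, 307.7, 44.7]
force: [0.5, -0.0, -0.2]
gripper_force: 0.0
time_s: 6.45
position: [444.1, 308.2, 15.8]
ee_rot: [2.545, 1.842, 0.002]
force: [-0.8, 0.2, -0.2]
opening: 40.2
gripper_force: 0.0
time_s: 6.95
position: [444.0, 308.1, 15.3]
ee_rot: [2.545, 1.842, 0.001]
force: [-0.7, 0.3, 6.2]
opening: 20.4
gripper_force: 30.0
```

```bash
python3 - <<'E'
from h import *
# shaft shape from top view: grey moments on several crops
c=cam('top'); P=cloud(c);g=c['color'].astype(int)
print(P[211:223,294:307,2].round(0).astype(int))
print(g[211:223,294:307].mean(-1).astype(int))
E
```

```text
[[45 46 43 49 45 48 49 44 46 41 48 40 47]
 [48 46 45 44 48 53 54 51 53 46 47 49 42]
 [44 45 50 49 52 53 55 55 51 49 46 42 45]
 [44 48 50 56 54 57 55 52 55 54 49 51 45]
 [47 45 53 54 85 87 89 53 54 58 49 50 48]
 [44 46 54 89 89 86 89 88 89 87 58 49 49]
 [44 51 57 87 88 90 87 90 90 91 54 52 46]
 [45 47 50 53 87 88 87 89 86 85 57 48 44]
 [43 49 53 55 75 93 91 90 90 54 50 47 42]
 [48 45 45 51 53 54 59 54 52 50 53 47 46]
 [45 45 49 48 53 51 51 51 50 48 45 47 43]
 [47 45 47 45 44 53 51 42 47 45 47 46 46]]
[[144 146 149 162 181 193 186 172 181 207 222 222 224]
 [145 142 139 146 154 155 141 128 139 170 190 199 203]
 [144 132 127 132 135 126 109  95 105 130 148 162 176]
 [141 123 116 130 142 133 118 108 104 114 129 142 166]
 [140 124 115 148 174 176 167 155 140 124 129 152 182]
 [137 120 119 157 191 203 201 191 165 136 145 182 211]
 [138 119 116 149 186 203 203 190 162 139 162 201 226]
 [141 121 111 127 159 179 180 163 139 142 174 208 225]
 [143 130 109 107 125 146 151 145 139 164 191 216 226]
 [149 140 121 112 118 141 161 167 177 195 215 224 229]
 [153 150 140 129 137 161 188 201 210 222 226 228 227]
 [154 155 150 144 148 168 200 222 226 229 230 226 221]]
```

```bash

python3 -m crank '{"delta_pos":[[0,0,-1],[0,0,-1],[0,0,-1],[0,0,-1],[0,0,-1]],"twist":[[0,0,0],[0,0,0],[0,0,0],[0,0,0],[0,0,0]],"fingers":[-1,-1,-1,-1,-1]}'|grep -E 'pos|force'
python3 - <<'E'
from h import *
for k in range(3):
    c=cam('top'); P=cloud(c); H=P[...,2]
    m=(H[208:226,290:312]>70); v,u=np.nonzero(m); w=np.array([ray(c,a+290,b+208,89)[:2] for a,b in zip(u,v)])
    C=np.cov(w.T); e,V=np.linalg.eigh(C); x=V[:,0]*np.sign(V[0,0]); 
    print(len(u),w.mean(0).round(1),np.sqrt(e)*4,'flat normal az',np.arctan2(x[1],x[0]).round(3))
    g=cv2.cvtColor(c['color'],cv2.COLOR_RGB2GRAY)[208:226,290:312].astype(float)
    wt=np.clip(g-150,0,40)*cv2.dilate(m.astype(np.uint8),np.ones((3,3))); 
    v,u=np.nonzero(wt); w=np.array([ray(c,a+290,b+208,89)[:2] for a,b in zip(u,v)])
    C=np.cov(w.T,aweights=wt[v,u]); e,V=np.linalg.eigh(C); x=V[:,0]*np.sign(V[0,0]); print('  grey',np.average(w,0,wt[v,u]).round(1),np.sqrt(e)*4,np.arctan2(x[1],x[0]).round(3))
E
```

```text
position: [443.5, 307.8, 115.7]
force: [0.5, -0.4, -1.3]
gripper_force: 30.0
28 [466.7 -46.2] [11.99078692 17.50782693] flat normal az -0.202
  grey [468.7 -48.7] [5.19562144 6.49751808] 0.108
28 [466.7 -46.2] [11.99078692 17.50782693] flat normal az -0.202
  grey [468.3 -48.5] [5.15752855 7.24103244] 0.232
31 [467.5 -45.6] [15.0586383  24.48725844] flat normal az -0.894
  grey [483.2 -35.2] [ 7.87099804 41.17003725] -0.817
```

```bash

python3 -m crank '{"delta_pos":[[0,0,-0.5],[-0.9,0.55,0],[-0.9,0.55,0],[-0.9,0.55,0],[-0.9,0.55,0]],"twist":[[0,0,-0.0216],[0,0,0],[0,0,0],[0,0,0],[0,0,0]],"fingers":[-1,-1,-1,-1,-1]}'|grep -E 'pos|force'
python3 -m crank '{"delta_pos":[[-0.9,0.55,0],[-0.9,0.55,0],[-0.9,0.55,0],[-0.9,0.55,0],[-0.9,0.55,0]],"twist":[[0,0,0],[0,0,0],[0,0,0],[0,0,0],[0,0,0]],"fingers":[-1,-1,-1,-1,-1]}'|grep -E 'pos|force'
python3 -m crank '{"delta_pos":[[-1,0.63,0],[0,0,0.5],[0,0,0]],"twist":[[0,0,0],[0,0,0],[0,0,0]],"fingers":[-1,-1,-1]}'
python3 - <<'E'
from h import *
c=cam('top');d=cam('scene');s=state();print(s['position'])
for p in [(507.3,104.7,59),(507.3+15.8,104.7+62,85)]: print(proj(c,p),proj(d,p))
a=c['color'][165:235,200:290,::-1]; b=d['color'][205:295,180:290,::-1]
a=cv2.resize(a,(510,397),interpolation=2); u,v=map(int,proj(d,(507,104,75))); b=d['color'][v-45:v+45,u-55:u+55,::-1]
b=cv2.resize(b,(733,600),interpolation=2)
cv2.imwrite('pics/ha.png',a);cv2.imwrite('pics/hb.png',b); print(u,v)
E
```

```text
position: [468.1, 226.3, 123.7]
force: [-0.0, -0.2, -0.4]
gripper_force: 30.0
position: [499.1, 125.5, 123.7]
force: [1.1, -0.2, -1.9]
gripper_force: 30.0
time_s: 8.95
position: [505.7, 103.7, 113.0]
ee_rot: [-2.481, -1.925, 0.004]
force: [-0.2, 0.0, -0.8]
opening: 20.6
gripper_force: 30.0
[506.02813249 104.50103058 114.0793852 ]
(np.float64(238.49697549457446), np.float64(201.786951718691)) (np.float64(241.38506050238846), np.float64(243.85915502353305))
(np.float64(211.20659745983403), np.float64(194.80405296770638)) (np.float64(220.97828207408816), np.float64(249.25015041757376))
241 239
```

View pics/hb.png

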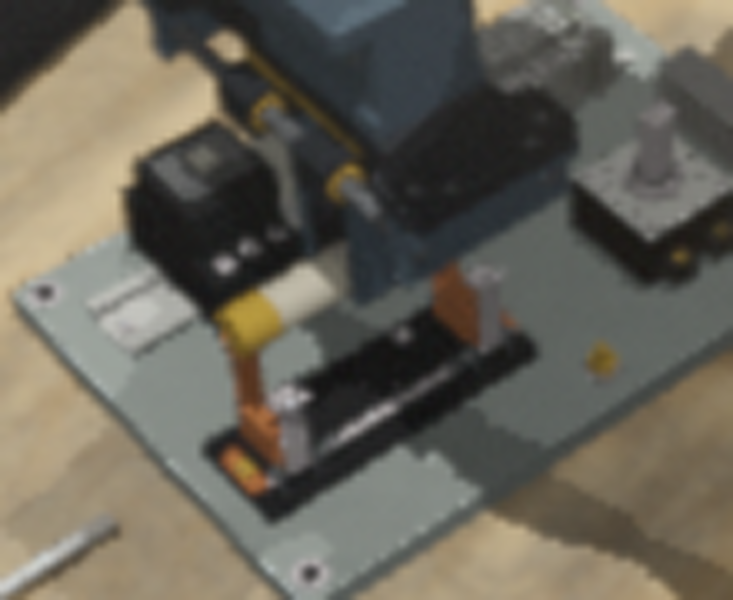

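View pics/ha.png

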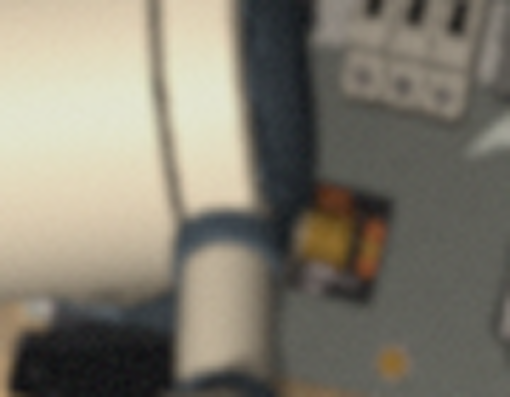

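The scene crop shows the fuse's left cap at (245,320), held above the left clip (260,420), with the jaw noses at (290,395). The top crop shows the right cap at (325,240) between the far prong (335,195) and the jaw nose (325,280), so it lines up roughly. Next I'll check the cap in camera coordinates against the TCP.

```bash
python3 - <<'E'
from h import *
c=cam('top');d=cam('scene');s=state();T=s['position'];a=R.from_rotvec(s['ee_rot']).as_matrix();print(T,a[:,0],a[:,2])
ux=np.array([.9689,-.2474,0]);uy=np.array([.2474,.9689,0]); z=T[2]-4.8
seat=np.array([507.3,104.7,0])
for cc,box,n in ((c,(245,195,275,222),'top'),(d,(200,230,250,265),'scene')):
    x0,y0,x1,y1=box; im=cc['color'][y0:y1,x0:x1]; hsv=cv2.cvtColor(im,cv2.COLOR_RGB2HSV); P=cloud(cc)[y0:y1,x0:x1]
    m=((hsv[...,0]>15)&(hsv[...,0]<32)&(hsv[...,1]>130)&(P[...,2]>95)&(P[...,2]<130)); v,u=np.nonzero(m)
    r=cv2.minAreaRect(np.stack([u,v],1).astype(np.int32)); print(n,m.sum(),'rect',r)
    w=ray(cc,r[0][0]+x0,r[0][1]+y0,z); print(' centre',w.round(1),'rel TCP lat,long',((w-T)@ux).round(1),((w-T)@uy).round(1))
    Q=P[m]; print(' depth pts long range rel TCP',np.percentile((Q-T)@uy,[2,50,98]).round(1),'lat',np.percentile((Q-T)@ux,[5,50,95]).round(1),'zmax',np.percentile(Q[:,2],[5,50,95]).round(1))
# clips, in scene by copper depth points
P=cloud(d); hsv=cv2.cvtColor(d['color'],cv2.COLOR_RGB2HSV)
m=((hsv[...,0]<14)&(hsv[...,1]>130)&(P[...,2]>45)&(P[...,2]<90)&(abs((P-seat)@ux)<40)&(abs((P-seat)@uy)<80))
Q=P[m]; l=(Q-seat)@uy; t=(Q-seat)@ux
for sg in(1,-1): k=l*sg>0; print('clip',sg,k.sum(),'long',np.percentile(l[k],[3,50,97]).round(1),'lat',np.percentile(t[k],[3,50,97]).round(1),'z',np.percentile(Q[k,2],[3,97]).round(1))
E
```

```text
[506.50949879 104.6814571  114.7122015 ] [ 2.46480581e-01  9.69147725e-01 -1.01143256e-04] [-5.68773685e-04  4.02915130e-05 -9.99999837e-01]
top 65 rect ((12.442307472229004, 11.788461685180664), (8.236878395080566, 7.648529529571533), 11.309932708740234)
 centre [491.3  52.8 109.9] rel TCP lat,long -1.9 -54.0
 depth pts long range rel TCP [-62.9 -54.9 -45.7] lat [-10.   -2.3   5.7] zmax [110.9 117.5 121. ]
scene 58 rect ((22.700002670288086, 11.900001525878906), (7.602630138397217, 7.602630615234375), 63.43495178222656)
 centre [519.7 160.3 109.9] rel TCP lat,long -0.9 57.1
 depth pts long range rel TCP [50.9 59.2 66.6] lat [-10.9  -4.8   6.2] zmax [107.9 115.5 119.7]
clip 1 33 long [48.6 54.2 59. ] lat [-8.9 10.5 14.6] z [45.2 66.8]
clip -1 25 long [-51.2 -45.3 -41.1] lat [-10.9   3.9  13.9] z [45.6 53. ]
```

```bash

python3 -m crank '{"delta_pos":[[0,0.11,0],[0,0,0.5],[0,0,0.5],[0,0,0.4],[0,0,0]],"twist":[[0,0,0],[0,0,0],[0,0,0],[0,0,0],[0,0,0]],"fingers":[-1,-1,-1,-1,-1]}'
python3 -m crank '{"delta_pos":[[0,0,0.1],[0,0,0.1],[0,0,0]],"twist":[[0,0,0],[0,0,0],[0,0,0]],"fingers":[-1,-1,-1]}'
```

```text
time_s: 9.65
position: [508.1, 103.4, 85.4]
ee_rot: [-2.48, -1.926, 0.003]
force: [0.5, -0.0, -1.0]
opening: 20.2
gripper_force: 30.0
time_s: 9.95
position: [509.0, 103.5, 82.9]
ee_rot: [2.481, 1.927, 0.0]
force: [0.8, -1.0, -0.6]
opening: 20.4
gripper_force: 30.0
```

```bash

python3 -m crank '{"delta_pos":[[0,0,0.1],[0,0,0.1],[0,0,0]],"twist":[[0,0,0],[0,0,0],[0,0,0]],"fingers":[-1,-1,-1]}'|grep -E 'pos|^force'
python3 -m crank '{"delta_pos":[[0,0,0.1],[0,0,0.1],[0,0,0]],"twist":[[0,0,0],[0,0,0],[0,0,0]],"fingers":[-1,-1,-1]}'|grep -E 'pos|^force'
python3 -m crank '{"delta_pos":[[0,0,0.1],[0,0,0.1],[0,0,0]],"twist":[[0,0,0],[0,0,0],[0,0,0]],"fingers":[-1,-1,-1]}'|grep -E 'pos|^force'
```

```text
position: [509.9, 103.5, 79.3]
force: [1.9, -1.3, 2.8]
position: [509.9, 103.5, 75.3]
force: [4.1, 0.7, 2.0]
position: [509.8, 103.5, 71.0]
force: [5.3, -0.4, -2.2]
```

```bash

python3 -m crank '{"delta_pos":[[0,0,0.1],[0,0,0.1],[0,0,0]],"twist":[[0,0,0],[0,0,0],[0,0,0]],"fingers":[-1,-1,-1]}'|grep -E 'pos|^force'
python3 -m crank '{"delta_pos":[[0,0,0.1],[0,0,0.05],[0,0,0]],"twist":[[0,0,0],[0,0,0],[0,0,0]],"fingers":[-1,-1,-1]}'|grep -E 'pos|^force'
python3 -m crank '{"delta_pos":[[0,0,0.05],[0,0,0.05],[0,0,0]],"twist":[[0,0,0],[0,0,0],[0,0,0]],"fingers":[-1,-1,-1]}'|grep -E 'pos|^force'
```

```text
position: [509.6, 103.4, 66.7]
force: [7.1, -0.5, -3.7]
position: [508.7, 103.4, 63.8]
force: [1.6, -0.1, 1.3]
position: [508.8, 103.5, 63.1]
force: [-6.1, -1.4, 34.5]
```

The fuse has bottomed: 34 N up, and the jaw's sideways force has dropped. I'll release, rise, and verify while measuring the knob.

```bash

python3 -m crank '{"delta_pos":[[0,0,-0.05],[0,0,0],[0,0,0],[0,0,0]],"twist":[[0,0,0],[0,0,0],[0,0,0],[0,0,0]],"fingers":[0,0,0,0]}'
python3 -m crank '{"delta_pos":[[0,0,-0.5],[0,0,-1],[0,0,-1],[0,0,-1],[0,0,-1]],"twist":[[0,0,0],[0,0,0],[0,0,0],[0,0,0],[0,0,0]],"fingers":[0,0,0,0,0]}'
python3 -m crank '{"delta_pos":[[-1,-0.2,0],[-1,-0.2,0],[-1,-0.2,0],[-1,-0.2,0],[-1,-0.2,0]],"twist":[[0,0,0.045],[0,0,0.045],[0,0,0.045],[0,0,0.045],[0,0,0.045]],"fingers":[0,0,0,0,0]}'
python3 - <<'E'
from h import *
c=cam('top');d=cam('scene');P=cloud(c);H=P[...,2]
m=np.zeros(H.shape,bool);m[225:260,390:420]=(H[225:260,390:420]>42)&(H[225:260,390:420]<62)
v,u=np.nonzero(m); w=np.array([ray(c,a,b,52)[:2] for a,b in zip(u,v)]); C=np.cov(w.T);e,V=np.linalg.eigh(C);x=V[:,1]*np.sign(V[0,1])
print('knob',len(u),w.mean(0).round(1),np.sqrt(e*12),'az',np.arctan2(x[1],x[0]).round(3))
g=c['color'].mean(-1); b=np.argwhere(m&(g>np.percentile(g[m],85))); print('line px',b.mean(0),ray(c,*b.mean(0)[::-1],52).round(1))
u,v=map(int,proj(d,(507,104,60))); cv2.imwrite('pics/fz.png',cv2.resize(d['color'][v-40:v+40,u-50:u+50,::-1],(750,600),interpolation=2))
P=cloud(d);seat=np.array([507.3,104.7,0]);ux=np.array([.9689,-.2474,0]);uy=np.array([.2474,.9689,0])
hs=cv2.cvtColor(d['color'],cv2.COLOR_RGB2HSV); t=(P-seat)@ux;l=(P-seat)@uy
k=(abs(t)<12)&(abs(l)<70)&(P[...,2]>50)&(P[...,2]<80)&(abs(l)<40)
print('tube z by l',[np.percentile(P[...,2][k&(abs(l-q)<8)],90).round(1) for q in(-30,-15,0,15,30) if (k&(abs(l-q)<8)).sum()>5])
E
```

```text
time_s: 12.15
position: [508.7, 103.5, 62.7]
ee_rot: [-2.481, -1.927, 0.001]
force: [0.7, 0.3, 0.7]
opening: 45.4
gripper_force: 0.0
time_s: 12.65
position: [508.9, 103.5, 154.3]
ee_rot: [2.481, 1.927, 0.0]
force: [-0.9, 0.0, 0.5]
opening: 45.3
gripper_force: 0.0
time_s: 13.15
position: [441.9, 28.4, 153.5]
ee_rot: [2.997, 0.94, 0.001]
force: [0.7, 0.2, -0.3]
opening: 45.6
gripper_force: 0.0
knob 117 [ 403.2 -303.6] [15.84823754 43.75452331] az -0.025
line px [239.         407.05882353] [ 411.7 -305.7   52. ]
tube z by l [np.float64(69.1), np.float64(69.5), np.float64(69.1), np.float64(69.7), np.float64(69.0)]
```

View pics/fz.png

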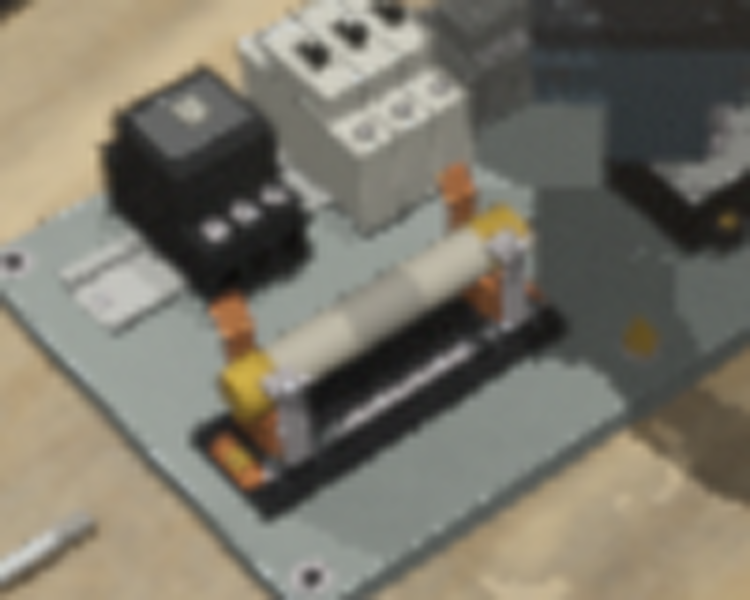

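The picture shows the fuse seated level in both forks: caps at (245,380) and (500,230), with the jaw noses shut over it at (285,385) and (505,245). The tube top reads 69 mm, as expected. Now the knob.

```bash

python3 -m crank '{"delta_pos":[[0,0,0],[0,0,0],[0,0,0],[0,0,0],[0,0,0]],"twist":[[0,0,0.04],[0,0,0.04],[0,0,0.04],[0,0,0.04],[0,0,0.04]],"fingers":[0,0,0,0,0]}'|grep -E 'pos|rot'
python3 -m crank '{"delta_pos":[[-0.09,1,0],[-0.09,1,0],[-0.09,1,0],[-0.09,1,0],[-0.09,1,0]],"twist":[[0,0,0],[0,0,0],[0,0,0],[0,0,0],[0,0,0]],"fingers":[0,0,0,0,0]}'|grep -E 'pos|rot'
python3 -m crank '{"delta_pos":[[-0.09,1,0],[-0.09,1,0],[-0.09,1,0],[-0.09,1,0],[-0.09,1,0]],"twist":[[0,0,0],[0,0,0],[0,0,0],[0,0,0],[0,0,0]],"fingers":[0,0,0,0,0]}'|grep -E 'pos|rot'
python3 -m crank '{"delta_pos":[[-0.09,1,0],[-0.09,1,0.5],[-0.09,1,0.5],[-0.09,1,0.5],[-0.09,1,0.5]],"twist":[[0,0,0],[0,0,0],[0,0,0],[0,0,0],[0,0,0]],"fingers":[0,0,0,0,0]}'
python3 -m crank '{"delta_pos":[[0,0.5,0],[0,0.5,0],[0,0,0]],"twist":[[0,0,0],[0,0,0],[0,0,0]],"fingers":[0,0,0]}'
```

```text
position: [443.0, 29.3, 153.4]
ee_rot: [-3.141, 0.026, -0.001]
position: [432.5, -71.5, 153.4]
ee_rot: [3.141, -0.018, 0.001]
position: [422.1, -171.6, 153.4]
ee_rot: [3.141, -0.018, 0.001]
time_s: 15.25
position: [411.6, -271.6, 113.0]
ee_rot: [3.141, -0.018, 0.001]
force: [-0.3, 0.6, -0.0]
opening: 45.7
gripper_force: 0.0
time_s: 15.55
position: [411.4, -291.5, 113.5]
ee_rot: [3.141, -0.022, 0.002]
force: [0.5, 0.3, -0.0]
opening: 46.2
gripper_force: 0.0
```

```bash

python3 -m crank '{"delta_pos":[[-0.34,0.6,0],[0,0,1],[0,0,1],[0,0,1],[0,0,0.3]],"twist":[[0,0,0],[0,0,0],[0,0,0],[0,0,0],[0,0,0]],"fingers":[0,0,0,0,0]}'
python3 -m crank '{"delta_pos":[[0,0,0.25],[0,0,0],[0,0,0],[0,0,0],[0,0,0]],"twist":[[0,0,0],[0,0,0],[0,0,0],[0,0,0],[0,0,0]],"fingers":[0,0,-1,-1,-1]}'
python3 -m crank '{"delta_pos":[[0,0,0],[0,0,0],[0,0,0]],"twist":[[0,0,0],[0,0,0],[0,0,0]],"fingers":[-1,-1,-1]}'
```

```text
time_s: 16.05
position: [403.1, -301.9, 45.8]
ee_rot: [-3.14, 0.021, 0.002]
force: [-1.0, -0.1, -0.3]
opening: 45.2
gripper_force: 0.0
time_s: 16.55
position: [404.0, -302.7, 42.4]
ee_rot: [3.141, -0.022, 0.001]
force: [-0.1, 0.0, 0.6]
opening: 24.4
gripper_force: 0.0
time_s: 16.85
position: [403.9, -302.6, 42.1]
ee_rot: [3.141, -0.022, 0.0]
force: [0.5, -1.2, 5.4]
opening: 13.9
gripper_force: 30.0
```

```bash

python3 -m crank '{"delta_pos":[[0,0,-1],[0,0,-1],[0,0,-1],[0,0,-1],[0,0,-1]],"twist":[[0,0,0],[0,0,0],[0,0,0],[0,0,0],[0,0,0]],"fingers":[-1,-1,-1,-1,-1]}'|grep -E 'pos|rot|force'
python3 -m crank '{"delta_pos":[[0.24,-0.99,-0.7],[0.24,-0.99,0],[0.24,-0.99,0],[0.24,-0.99,0],[0.24,-0.99,0]],"twist":[[0,0,0],[0,0,0],[0,0,0],[0,0,0],[0,0,0]],"fingers":[-1,-1,-1,-1,-1]}'|grep -E 'pos|rot'
python3 -m crank '{"delta_pos":[[0.24,-0.99,0],[0.24,-0.99,0],[0.24,-0.99,0],[0.24,-0.99,0],[0.24,-0.99,0]],"twist":[[0,0,0],[0,0,0],[0,0,0],[0,0,0],[0,0,0]],"fingers":[-1,-1,-1,-1,-1]}'|grep -E 'pos|rot'
python3 -m crank '{"delta_pos":[[0.24,-0.99,0],[0.24,-0.99,0],[0.23,-0.99,0],[0,0,0],[0,0,0]],"twist":[[0,0,0],[0,0,0],[0,0,0],[0,0,0.03],[0,0,0.03]],"fingers":[-1,-1,-1,-1,-1]}'|grep -E 'pos|rot'
python3 -m crank '{"delta_pos":[[0,0,0],[0,0,0]],"twist":[[0,0,0],[0,0,0]],"fingers":[-1,-1]}'
python3 - <<'E'
from h import *
d=cam('scene');s=state();print(s['position'],s['ee_rot'],s['opening'])
u,v=map(int,proj(d,(470,-47,95))); print(u,v)
cv2.imwrite('pics/kn.png',cv2.resize(d['color'][v-35:v+30,u-40:u+40,::-1],(738,600),interpolation=2))
E
```

```text
position: [403.6, -302.3, 142.6]
ee_rot: [-3.141, 0.022, 0.001]
force: [-0.3, 0.0, -0.8]
gripper_force: 30.0
position: [429.2, -202.9, 155.9]
ee_rot: [-3.141, 0.023, 0.0]
position: [454.6, -104.3, 155.8]
ee_rot: [-3.141, 0.022, 0.0]
position: [469.5, -45.3, 155.8]
ee_rot: [-3.125, 0.322, 0.001]
time_s: 19.05
position: [469.6, -46.0, 155.9]
ee_rot: [-3.126, 0.314, 0.0]
force: [0.4, 0.1, -2.2]
opening: 13.2
gripper_force: 30.0
[469.57222053 -46.11356915 155.85585645] [-3.12581776e+00  3.14073000e-01  3.44228222e-04] 13.914130621170704
284 208
```

View pics/kn.png

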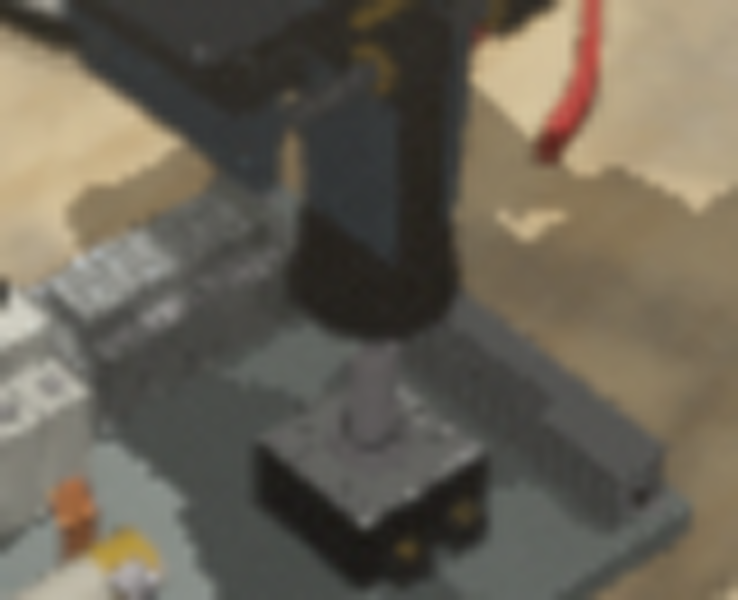

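The picture shows the knob at (375,300) straight above the shaft (373,400), in line to within about 1 mm in this view. I'll lower it.

```bash

python3 -m crank '{"delta_pos":[[0,0,0.5],[0,0,0.5],[0,0,0.15],[0,0,0],[0,0,0]],"twist":[[0,0,0],[0,0,0],[0,0,0],[0,0,0],[0,0,0]],"fingers":[-1,-1,-1,-1,-1]}'|grep -E 'pos|force'
python3 -m crank '{"delta_pos":[[0,0,0.1],[0,0,0.1],[0,0,0]],"twist":[[0,0,0],[0,0,0],[0,0,0]],"fingers":[-1,-1,-1]}'|grep -E 'pos|force'
python3 -c "
from bench import state
print(state()['wrist_torque'])"
```

```text
position: [469.7, -46.0, 132.8]
force: [-0.4, 1.0, -1.1]
gripper_force: 30.0
position: [469.6, -46.0, 128.8]
force: [-0.3, 0.4, -0.0]
gripper_force: 30.0
[ 0.0965755   0.02229563 -0.00947866]
```

```bash

python3 -m crank '{"delta_pos":[[0,0,0.1],[0,0,0.1],[0,0,0]],"twist":[[0,0,0],[0,0,0],[0,0,0]],"fingers":[-1,-1,-1]}'|grep -E 'pos|^force'
python3 -m crank '{"delta_pos":[[0,0,0.1],[0,0,0.1],[0,0,0]],"twist":[[0,0,0],[0,0,0],[0,0,0]],"fingers":[-1,-1,-1]}'|grep -E 'pos|^force'
python3 -m crank '{"delta_pos":[[0,0,0.1],[0,0,0.1],[0,0,0]],"twist":[[0,0,0],[0,0,0],[0,0,0]],"fingers":[-1,-1,-1]}'|grep -E 'pos|^force'
python3 -c "
from bench import state
print(state()['wrist_torque'])"
```

```text
position: [469.5, -46.0, 124.7]
force: [-0.1, -0.0, -0.9]
position: [469.5, -46.0, 120.7]
force: [0.4, -0.5, -0.8]
position: [469.5, -46.0, 116.6]
force: [0.0, 0.2, -0.2]
[0.01376283 0.01300648 0.08823291]
```

```bash

python3 -m crank '{"delta_pos":[[0,0,0.1],[0,0,0.1],[0,0,0]],"twist":[[0,0,0],[0,0,0],[0,0,0]],"fingers":[-1,-1,-1]}'|grep -E 'pos|^force'
python3 -m crank '{"delta_pos":[[0,0,0.1],[0,0,0.1],[0,0,0]],"twist":[[0,0,0],[0,0,0],[0,0,0]],"fingers":[-1,-1,-1]}'|grep -E 'pos|^force'
python3 -m crank '{"delta_pos":[[0,0,0.1],[0,0,0],[0,0,0]],"twist":[[0,0,0],[0,0,0],[0,0,0]],"fingers":[-1,-1,-1]}'|grep -E 'pos|^force'
python3 -m crank '{"delta_pos":[[0,0,0.1],[0,0,0],[0,0,0]],"twist":[[0,0,0],[0,0,0],[0,0,0]],"fingers":[-1,-1,-1]}'|grep -E 'pos|^force'
```

```text
position: [469.5, -46.0, 112.7]
force: [-1.0, 0.3, -0.7]
position: [469.5, -46.0, 108.6]
force: [-1.2, -0.5, -0.8]
position: [469.8, -46.0, 107.0]
force: [0.3, -0.5, 1.9]
position: [469.8, -46.1, 105.0]
force: [-0.4, 1.2, 5.2]
```

```bash

python3 -m crank '{"delta_pos":[[0,0,0.1],[0,0,0],[0,0,0]],"twist":[[0,0,0],[0,0,0],[0,0,0]],"fingers":[-1,-1,-1]}'|grep -E 'pos|^force'
python3 -m crank '{"delta_pos":[[0,0,0.1],[0,0,0],[0,0,0]],"twist":[[0,0,0],[0,0,0],[0,0,0]],"fingers":[-1,-1,-1]}'|grep -E 'pos|^force'
python3 -m crank '{"delta_pos":[[0,0,0.04],[0,0,0],[0,0,0]],"twist":[[0,0,0],[0,0,0],[0,0,0]],"fingers":[-1,-1,-1]}'
```

```text
position: [469.8, -46.1, 103.1]
force: [-0.8, 0.9, 6.7]
position: [469.9, -46.1, 101.1]
force: [-0.3, -0.3, 8.6]
time_s: 22.9
position: [470.1, -46.1, 100.8]
ee_rot: [3.125, -0.318, 0.002]
force: [-2.9, 1.2, 20.6]
opening: 13.9
gripper_force: 30.0
```

```bash

python3 -m crank '{"delta_pos":[[0,0,0],[0,0,0],[0,0,0],[0,0,0],[0,0,0]],"twist":[[0,0,0],[0,0,0],[0,0,0],[0,0,0],[0,0,0]],"fingers":[-1,-1,-1,-1,-1]}'
python3 - <<'E'
from h import *
d=cam('scene'); u,v=map(int,proj(d,(490,30,70))); cv2.imwrite('pics/fin.png',cv2.resize(d['color'][v-55:v+55,u-70:u+70,::-1],(760,597),interpolation=2))
E
```

```text
time_s: 23.4
position: [470.1, -46.1, 100.8]
ee_rot: [3.125, -0.318, 0.002]
force: [-2.8, -0.4, 20.8]
opening: 13.9
gripper_force: 30.0
```

View pics/fin.png

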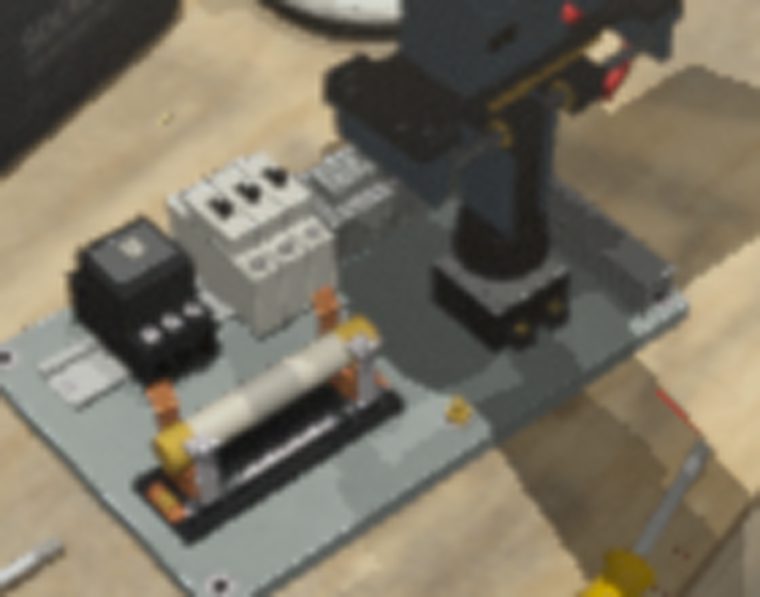

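The picture shows the fuse still seated at (265,390) with the jaw closed over it, and the knob down on the switch at (500,245) in the gripper. The push is steady at 20.8 N, so I'm handing the job in.

```bash
python3 -c "
from bench import *
print(close_job())"
```

```text
the job is handed in; nothing more can be done
None
```

The job is handed in: the fuse is seated in both forks with the jaw shut over it, and the gripper is holding the knob, fully home on the D-shaft, down at the switch's stop with a steady 21 N (finished at 23.4 s of the 67 s allowed).

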